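# Hold a bulldog clip open over the red out-guide

## Robot

A 6-joint arm with a two-finger parallel gripper is mounted at the origin on the work surface. World frame = base frame: x ahead of the robot, y to its left, z up, the work surface at z = 0. Lengths are in m, angles in rad, forces in N, time in s.
With the tool pointing down it reaches from about 0.375 to 0.925 m from the base axis. Payload 5.7 kg.
Tool frame: the origin (TCP) lies at the very end of the fingers, on their centre line; the grasp point (between the pads) lies 19 mm behind it; z points along the fingers, y is the line along which they close (so a half turn about z gives the same grasp; the last joint's range is limited). The gripper opens to 88 mm and grips with 3 to 60 N. Pads are 20 mm wide; open, the fingers measure 115 mm over their backs; the gripper's body (75 mm by 178 mm) begins 61 mm behind the grasp point.
Start: joints at [-1.287, 0.359, 1.51, -0, 1.272, -0.115], TCP at [0.233, -0.553, 0.223] pointing down, gripper open.
Joint ranges: [-2.97, 2.97], [-1.01, 2.36], [0.21, 2.38], [-0.96, 4.11], [0.2, 2.71], [-2.98, 2.98]. Speed limits (rad/s): [2.39, 2.39, 3.14, 3.14, 3.14, 3.14].

## Interface

Orientations are given as a rotation vector (axis times angle).
In Python, from plant import robot, viewer gives the robot as it stands.
- The arm moves only by the tool arm_command, never from a script. Its argument "steps" is text: rows parted by semicolons, each of 7 numbers parted by spaces: the finger opening in cm, from 0 to 8.78, then the shift along the tool's x, y, z in cm, then the turn, a rotation vector about the tool's x, y, z in degrees. A call has exactly 10 rows; each row shifts and turns the commanded pose from where the row before left it, along the tool's axes as they then stand; what a row does not reach is not made up. A row lasts 1/8 s, in which the tool goes at most 62.5 mm and 10.7 degrees, less where a joint would pass 70% of its speed; a pose out of reach is approached as far as the arm can. A call with a gripper value outside its range is refused whole. The fingers move at their own pace and stop on an object; the grip force is fixed at half the most. Time passes only in rows, so rows that do not move let the fingers close, or fill a call up. It gives the time, the measured TCP pose, the force, the opening and the grip force at its end, in the units of the state.
- robot.read_state(): the state, without advancing time (a new reading comes with each control period).
- viewer.read_camera(name): name is "scene" or "top" or "wrist"; returns the picture (420x560x3 uint8, red, green, blue); there is no depth.
- viewer.camera_model(name): a dict with "intrinsics" (3x3 intrinsics, pixels), "D" ([k1, k2, p1, p2, k3] as OpenCV has them; the pictures are not rectified), "rvec" (rotation vector, rad) and "tvec" (3), from world to camera coordinates, as OpenCV has them; the wrist camera has in their place "mount" (4x4, takes a point from camera to tool coordinates, whose origin is the TCP and whose axes are the flange's). Camera axes: x right, y down, z forward; pixel columns grow to the right and rows downward; lengths in m; the calibration is good to about 2 mm. A picture is of the moment at which its call begins: read the wrist's pose just before it. camera_model takes no time and is no camera call.
- robot.job_done(): hands the job in; it is judged then, once.
The state is a dict: "time": time; "q": joint angles; "joint_vel": joint speeds; "joint_efforts": joint torques, N m; "position": TCP position; "tool_rot": TCP orientation; "wrist_force": force on the tool from outside, world axes, zero at the start; "torque": the same for the moment, N m; "opening": finger opening in m; "grasp_force": force on a finger pad.
Only numpy, scipy, OpenCV 4.12 (cv2) and the standard library are available. Lean on these libraries where they do the work, as an engineer would, in place of code of your own. Each camera call takes 0.05 s, during which the arm holds its last target. There are 200 camera calls.

## Task

A file has gone out on loan: squeeze the blue bulldog clip wide open where it sits on the rim of the slip box, lift it off, and lower it, held open, over the middle of the top edge of the red guide card, so that the edge stands well in between the jaws with both jaws clear of the card, ready for someone to tuck in the withdrawal slip. Finish like that, still holding the clip squeezed open. Do not push against the guide cards or disturb the stamp, the tape roll and the pencil pot.

Things in the scene. Friction and masses are not known exactly. Their poses are not given: they have to be found in the camera images.
- clip: Blue bulldog clip, 60-110 g, jaws-down on the near rim of the slip box, its pin 18 mm above the rim. Origin on the hinge pin, mid-clip; x along the pin and the rim, y across the jaws, z up to the tails. Jaws 64 mm wide (x) reach 32 mm below the pin; two flat tails 34 mm wide (x) rise 44 mm above it. The frame is fixed to the +y half, which tips up to 0.26 rad about x as the clip opens.
- clip_jaw (a joint): Opening angle of the clip, rad: 0 jaws shut, 0.13 as it sits on the 4 mm rim, 0.65 fully squeezed open (19 mm gap between the jaw lips).
- clip_tail_a (a point): Outer face of the tail on the clip's +y side, near its top, mid-width. On the rim the tails lean apart, 44 mm over their outsides at the top. Squeezing them together along y opens the jaws; squeezed right home their outer faces are parallel, 22 mm apart; they can go no further.
- clip_tail_b (a point): Outer face of the tail on the clip's -y side, near its top, mid-width. Squeezing takes about 5 N on each tail near its top to begin and about 13 N at the middle of the tails to hold the clip fully open (15 to 30 N of grip is ample). Let go, the spring shuts it.
- clip_lip_a (a point): Inner edge of the jaw lip on the clip's +y side, middle of its width.
- clip_lip_b (a point): Inner edge of the jaw lip on the clip's -y side, middle of its width.
- slipbox: Brown box of paper slips, open-topped, 130 mm (its x) by 170 mm (its y) by 80 mm high, walls 4 mm, fixed on the desk. Origin at the centre of its underside. The clip sits somewhere along the near wall (its -x side); slips fill it to 48 mm high.
- tray: Grey open tray, 210 mm (its x) by 240 mm (its y) by 70 mm high, fixed on the desk; origin at the centre of its underside. Three upright guide cards stand in it across its x, 60 mm apart, in any order, with files between them up to 96 mm above the desk.
- guide_red: Red guide card (the out-guide), fixed upright: 3 mm thick (its x), 220 mm wide (its y), with its straight top edge 144 mm above its origin; the origin is at the middle of its bottom edge, 6 mm above the desk. A tab 46 mm wide stands 12 mm above the top edge, centred 82 mm from the middle on the +y side.
- guide_red_edge (a point): Middle of the red card's top edge, 150 mm above the desk; axes as the card.
- guide_green: Green guide card, the same size as the red one, tab on the -y side. Leave alone.
- guide_yellow: Yellow guide card, the same size as the red one, tab on the +y side. Leave alone.
- stamp: Wooden hand stamp, 42 mm across and 80 mm high, standing loose. Leave alone.
- tape: Clear tape roll, 72 mm across and 19 mm high, lying loose. Leave alone.
- pencil_pot: Black pencil pot, 72 mm across and 95 mm high, pencils up to 160 mm, standing loose. Leave alone.
Mind the look-alikes: they are no part of the job. Of the things that look like the clip, the largest one is meant. Of the things that look like the slipbox, take the one that is farthest to the robot's right at the start.

How it is judged:
On the way, in this order (a step that is already met when the one before it is completed fails the run):
1. the clip is squeezed open by the fingers while it is still around the rim of the slip box (value of joint clip_jaw above 0.4 rad and contact force between the fingers and clip above 2 N and distance of clip from where it was at the start of the episode below 0.02 m), for 0.1 s.
2. the clip is lifted clear of the slip box in the fingers (z of clip in the frame of slipbox above 0.125 m and contact force between the fingers and clip above 2 N), for 0.1 s.
At the end, for the whole second after the job is handed in: Fingers still hold the clip squeezed (jaw over 0.45 rad, gap 13 mm or more), still, touching no card or tray. Red card's edge is between the jaws: a lip each side, 1.5 mm or more clear, 8 mm or more below the edge; pin above it, within 25 mm of its middle (value of joint clip_jaw above 0.45 rad and contact force between the fingers and clip above 2 N and ((x of clip_lip_a in the frame of guide_red above 0.003 m and x of clip_lip_b in the frame of guide_red below -0.003 m) or (x of clip_lip_a in the frame of guide_red below -0.003 m and x of clip_lip_b in the frame of guide_red above 0.003 m)) and z of each of clip_lip_a, clip_lip_b in the frame of guide_red below 0.136 m and z of clip in the frame of guide_red above 0.148 m and y of clip in the frame of guide_red between -0.025 and 0.025 m and contact force between each of clip, the arm, the fingers and guide_red below 0.3 N and contact force between clip and guide_green below 0.3 N and contact force between clip and guide_yellow below 0.3 N and contact force between clip and tray below 0.3 N and linear speed of clip below 0.02 m/s); the arm keeps its last pose, push and grip.
It fails at once if a guide card is pushed hard (over 12 N) by the clip or the hand (contact force between any of clip, the fingers and guide_red above 12 N or contact force between any of clip, the fingers and guide_green above 12 N or contact force between any of clip, the fingers and guide_yellow above 12 N).
It fails at once if the stamp, tape roll or pencil pot is disturbed (moved 20 mm) (distance of any of stamp, tape, pencil_pot from where it was at the start of the episode above 0.02 m).
It also fails if it takes over 32 s, if anything falls off the work surface, if the arm or the gripper's body presses on something with over 40 N, if the wrist force passes 120 N, or if a joint passes its speed limit or range.

## Working session

There is one attempt and no reset: what is moved stays moved. The work goes in short steps, Python scripts to look and compute and a tool call to move; the robot and the scene stay as the last step left them, time stands still between calls to the robot, and variables do not carry over. Pictures are saved under pics/ and viewed, at most 10 in all, crops included, and the job is handed in when it is done.

Besides the shell and the picture viewer there is one more tool, called after "Request:" by a JSON object that holds its "method" and its "body". arm_command: Moves the arm, as the interface text tells. Its arguments: {"type":"object","properties":{"steps":{"type":"string"}},"required":["steps"]}

```bash
mkdir -p pics; ls
cat > h.py <<'E'
import numpy as np, cv2
from scipy.spatial.transform import Rotation as R
from plant import robot, viewer
def cam(name):
    m=viewer.camera_model(name);K=np.array(m['intrinsics'],float);D=np.array(m['D'],float)
    if 'mount' in m:
        s=robot.read_state();T=np.eye(4);T[:3,:3]=R.from_rotvec(s['tool_rot']).as_matrix();T[:3,3]=s['position']
        C=T@np.array(m['mount']);return K,D,C[:3,:3],C[:3,3]
    Rm=R.from_rotvec(np.ravel(m['rvec'])).as_matrix();t=np.ravel(m['tvec']);return K,D,Rm.T,-Rm.T@t
def ray(c,uv):
    K,D,Rc,o=c;p=cv2.undistortPoints(np.array(uv,float).reshape(-1,1,2),K,D).reshape(-1,2)
    return o,np.c_[p,np.ones(len(p))]@Rc.T
def onz(c,uv,z):
    o,d=ray(c,uv);return o+d*((z-o[2])/d[:,2])[:,None]
def tri(c1,u1,c2,u2):
    o1,d1=ray(c1,[u1]);o2,d2=ray(c2,[u2]);A=np.c_[d1[0],-d2[0]]
    s=np.linalg.lstsq(A,o2-o1,rcond=None)[0];a=o1+d1[0]*s[0];b=o2+d2[0]*s[1];return (a+b)/2,np.linalg.norm(a-b)
def proj(c,P):
    K,D,Rc,o=c;return cv2.projectPoints(np.array(P,float).reshape(-1,1,3),cv2.Rodrigues(Rc.T)[0],-Rc.T@o,K,D)[0].reshape(-1,2)
E
python3 - <<'E'
from h import *
print(robot.read_state())
for n in ['scene','top','wrist']:
    c=cam(n);print(n,c[0].tolist(),c[3],c[2][:,2])
    im=viewer.read_camera(n);cv2.imwrite(f'pics/{n}0.png',im[...,::-1])
E
```

```text
pics
{'time': 0.0, 'q': array([-1.28710634e+00,  3.59477106e-01,  1.51139656e+00,  1.58167642e-05,
        1.27251240e+00, -1.15105666e-01]), 'joint_vel': array([-0.00050344,  0.0001742 , -0.00060447,  0.00018924, -0.000393  ,
        0.00048544]), 'joint_efforts': array([-2.72850566e-04, -5.15377092e+01, -2.70727247e+01,  6.74974686e-02,
        3.48689058e-02, -1.22381966e-04]), 'position': array([ 0.23279007, -0.55226675,  0.22183986]), 'tool_rot': array([-3.07759380e+00, -6.21922520e-01,  2.13398732e-04]), 'wrist_force': array([-0.49597913,  0.65024949,  0.73936378]), 'torque': array([ 0.01157438,  0.05056681, -0.03711748]), 'grasp_force': 0.0, 'opening': 0.08799349365099145}
scene [[438.91722382889225, 0.0, 284.7887507626084], [0.0, 438.91722382889225, 205.43970314681758], [0.0, 0.0, 1.0]] [0.99780382 0.39887297 0.68171375] [-0.52390707 -0.55187284 -0.64881257]
top [[545.9911971096636, 0.0, 281.5379556073456], [0.0, 545.9911971096636, 209.33580641405058], [0.0, 0.0, 1.0]] [ 0.38048529 -0.08979831  1.2345666 ] [ 0.131802   -0.00418757 -0.99126722]
wrist [[347.385366550981, 0.0, 281.3059800107094], [0.0, 347.385366550981, 209.74469487925757], [0.0, 0.0, 1.0]] [ 0.29986931 -0.5242753   0.38368677] [-0.24202761 -0.09963553 -0.96514009]
```

View pics/scene0.png

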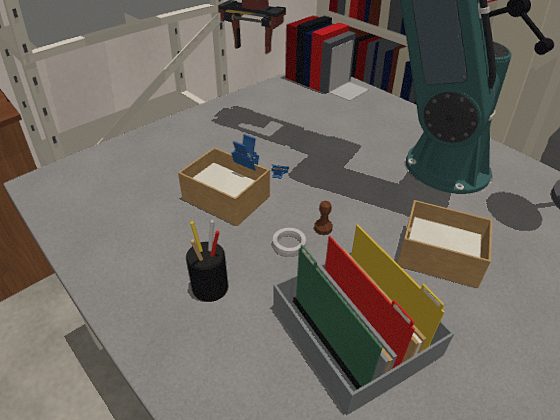

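View pics/top0.png

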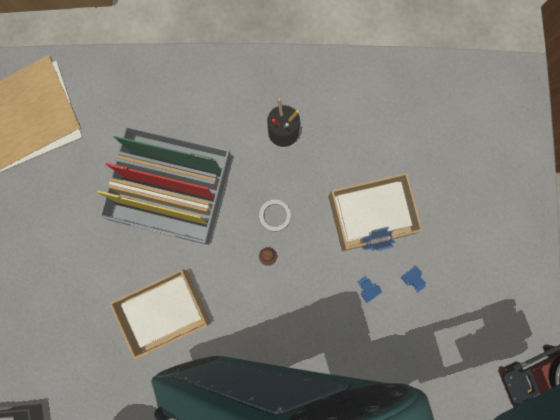

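Scene: the clip is at about (245,152) in the scene view and (378,238) in the top view, on the right-hand box. The red card's top edge runs (328,238)→(412,333) in scene and (107,165)→(213,197) in top. I'll zoom in on these.

Run:
```python
from h import *
s=cv2.imread('pics/scene0.png');t=cv2.imread('pics/top0.png')
def crop(im,x,y,w,h,W=400,H=300): return cv2.resize(im[y:y+h,x:x+w],(W,H),interpolation=cv2.INTER_CUBIC)
o=np.vstack([np.hstack([crop(s,170,120,120,90),crop(t,320,170,120,90)]),np.hstack([crop(s,310,220,140,105),crop(t,95,120,140,105)])])
cv2.imwrite('pics/z0.png',o)
cs=cam('scene');ct=cam('top')
# rough: box rim outer corners in top
P=onz(ct,[[346,249],[421,231],[406,174],[331,190]],.08);print(P,np.linalg.norm(np.diff(P,axis=0),axis=1))
for im,n in((s,'s'),(t,'t')):
    hsv=cv2.cvtColor(im,cv2.COLOR_BGR2HSV)
    m=cv2.inRange(hsv,(100,100,50),(125,255,255));k,_,st,ce=cv2.connectedComponentsWithStats(m)
    print(n,[(st[i].tolist(),ce[i].round(1).tolist()) for i in range(1,k) if st[i,4]>40])
```

```text
[[ 0.45087012 -0.23231984  0.08      ]
 [ 0.49081574 -0.39448766  0.08      ]
 [ 0.61479149 -0.36415397  0.08      ]
 [ 0.57720158 -0.20039672  0.08      ]] [0.16701513 0.12763275 0.16801619]
s [([232, 134, 27, 36, 573], [245.3, 152.3]), ([271, 165, 18, 13, 120], [278.9, 171.0])]
t [([402, 267, 23, 24, 305], [414.0, 278.4]), ([359, 277, 22, 25, 289], [368.8, 289.0])]
```

View pics/z0.png

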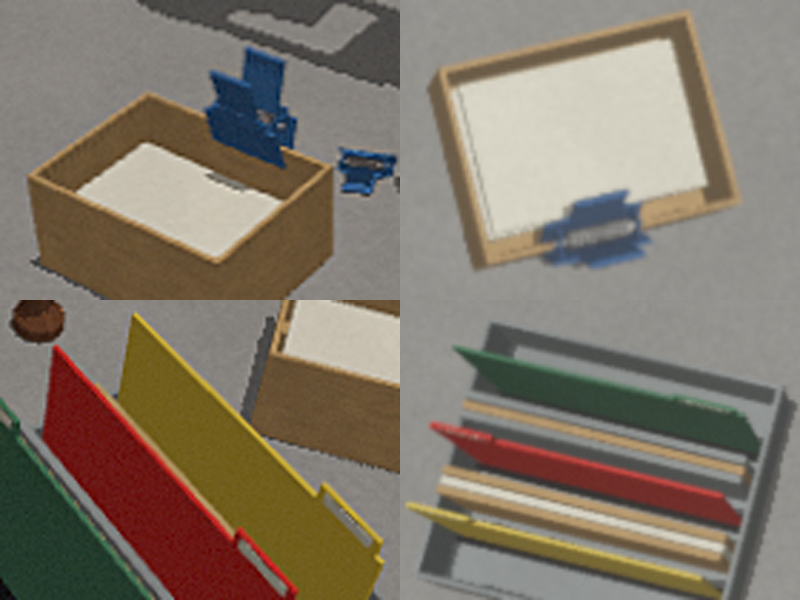

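Run:
```python
from h import *
cs=cam('scene');ct=cam('top')
S=lambda x,y:(170+x*.3,120+y*.3); T=lambda x,y:(320+(x-400)*.3,170+y*.3)
S2=lambda x,y:(310+x*.35,220+(y-300)*.35); T2=lambda x,y:(95+(x-400)*.35,120+(y-300)*.35)
for n,a,b in [('far tail',S(229,79),T(599.5,197.5)),('near tail',S(264.5,55),T(617.5,260))]:
    print(n,*tri(cs,a,ct,b))
for n,a,b in [('red -y end',S2(55,347),T2(721,491)),('red tab inner',S2(237,538),T2(492,441)),
  ('green -y',None,T2(752,420))]:
    if a: print(n,*tri(cs,a,ct,b))
    print(onz(ct,[b],.15))
P=onz(ct,[T2(721,491),T2(492,441)],.15);d=P[1]-P[0];print('len169?',np.linalg.norm(d),'yaw',np.arctan2(-d[0],d[1]),P[0]+d/np.linalg.norm(d)*.11)
for n,z,p in [('stamp',.08,[267,256]),('pot',.095,[283,118])]: print(n,onz(ct,[p],z))
```

```text
far tail [ 0.48853718 -0.29491188  0.13676234] 0.0010880949719452675
near tail [ 0.44994278 -0.3051422   0.1358245 ] 0.0006998312333504689
red -y end [0.56772184 0.05718366 0.14977377] 0.0030756191913619887
[[0.56863426 0.0559453  0.15      ]]
red tab inner [0.60259136 0.22205673 0.15232112] 0.0008989816926892201
[[0.60329992 0.22233477 0.15      ]]
[[0.62012535 0.03544904 0.15      ]]
len169? 0.16996224861347134 yaw -0.20540216675017786 [0.59106996 0.16363299 0.15      ]
stamp [[ 0.43423467 -0.06513928  0.08      ]]
pot [[ 0.7312682  -0.09545509  0.095     ]]
```

Measurements hold up: rim side 167 mm, tail tops at z≈0.136, and the card edge z≈0.150 with the 170 mm length I expected. The clip's centre is at about (0.469,-0.300) and the red edge's middle at about (0.591,0.164), yaw -11.8°. Moving above the clip.

Request:
{"method": "arm_command", "body": {"steps": "8.78 5.25 -2.35 0 0 0 0;8.78 5.25 -2.35 0 0 0 0;8.78 5.25 -2.35 0 0 0 0;8.78 5.25 -2.35 0 0 0 0;8.78 5.25 -2.35 0 0 0 0;8.78 5.25 -2.35 0 0 0 0;8.78 0 0 0 0 0 -10;8.78 0 0 0 0 0 -10;8.78 0 0 0 0 0 -10;8.78 0 0 0 0 0 -10"}}

```text
time: 1.4
position: [0.4684, -0.3004, 0.2224]
tool_rot: [-2.675, -1.646, 0.0]
wrist_force: [-0.6, 1.2, -0.3]
opening: 0.0882
grasp_force: 0.0
```

Request:
{"method": "arm_command", "body": {"steps": "8.78 0 0 0 0 0 -10;8.78 0 0 0 0 0 -10;8.78 0 0 0 0 0 -10;8.78 0 0 0 0 0 -10;8.78 0 0 0 0 0 -1;8.78 0 0 0 0 0 0;8.78 0 0 0 0 0 0;8.78 0 0 0 0 0 0;8.78 0 0 0 0 0 0;8.78 0 0 0 0 0 0"}}

```text
time: 2.65
position: [0.4685, -0.3006, 0.2226]
tool_rot: [-1.938, -2.473, -0.0]
wrist_force: [-0.5, 0.2, -0.1]
opening: 0.0879
grasp_force: 0.0
```

Run:
```python
from h import *
s=robot.read_state();M=R.from_rotvec(s['tool_rot']).as_matrix()
print(s['time'],s['q'].round(2),s['position'],'\n',M.round(3),s['wrist_force'])
c=cam('wrist');np.savez('w1.npz',*c)
im=viewer.read_camera('wrist');cv2.imwrite('pics/w1.png',im[...,::-1])
print(proj(c,[[.4885,-.295,.137],[.450,-.305,.136]]))
```

```text
2.65 [-0.69  0.3   1.6   0.    1.24 -0.94] [ 0.46850058 -0.30062585  0.22262747] 
 [[-0.239  0.971 -0.   ]
 [ 0.971  0.239  0.   ]
 [ 0.    -0.    -1.   ]] [-0.51610541  0.2345857  -0.12507068]
[[307.69272234 215.13214559]
 [254.13153257 215.39415864]]
```

View pics/w1.png

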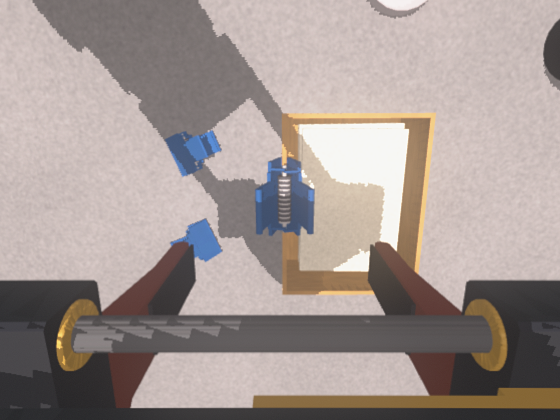

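The wrist view shows the clip straight below, with its pin along the image's vertical. Tail outer edges are at about u=256 and u=314 (v≈215), and the rim's outer edge is at u≈284. The look-alike clips are at (195,150) and (200,240).

Run:
```python
from h import *
c=cam('wrist');s=robot.read_state();M=R.from_rotvec(s['tool_rot']).as_matrix()
im=cv2.imread('pics/w1.png');m=cv2.inRange(cv2.cvtColor(im,cv2.COLOR_BGR2HSV),(100,100,40),(125,255,255))
n,_,st,ce=cv2.connectedComponentsWithStats(m)
for i in range(1,n):
    if st[i,4]>300: print(st[i],ce[i])
for v in range(150,245,8):
    u=np.flatnonzero(m[v,225:340]); print(v,(u.min()+225,u.max()+225) if len(u) else None)
for z,p in [(.14,[[255.5,215],[314.5,215]]),(.08,[[284,130],[284,280]])]:
    P=onz(c,p,z);print(z,P.round(4),((P-s['position'])@M).round(4))
for z in (.098,.1): print(onz(c,[[285,200]],z))
```

```text
[ 166  131   55   45 1340] [191.85       149.68059701]
[256 162  45  73 956] [268.38912134 204.51464435]
[171 219  50  42 938] [201.37420043 240.36247335]
150 None
158 None
166 (np.int64(268), np.int64(271))
174 (np.int64(267), np.int64(300))
182 (np.int64(268), np.int64(272))
190 (np.int64(256), np.int64(312))
198 (np.int64(256), np.int64(312))
206 (np.int64(256), np.int64(268))
214 (np.int64(256), np.int64(276))
222 (np.int64(256), np.int64(276))
230 (np.int64(257), np.int64(310))
238 None
0.14 [[ 0.4509 -0.3033  0.14  ]
 [ 0.4929 -0.2929  0.14  ]] [[ 0.0016 -0.0177  0.0826]
 [ 0.0016  0.0255  0.0826]]
0.08 [[ 0.4576 -0.2416  0.08  ]
 [ 0.4915 -0.3779  0.08  ]] [[ 0.0599  0.0035  0.1427]
 [-0.0806  0.0039  0.1426]]
[[ 0.47207691 -0.29687161  0.098     ]]
[[ 0.4719388  -0.29640857  0.1       ]]
```

Request:
{"method": "arm_command", "body": {"steps": "8.78 0.2 0.4 2 0 0 0;8.78 0 0 2.5 0 0 0;8.78 0 0 2.5 0 0 0;8.78 0 0 2.5 0 0 0;8.78 0 0 1.5 0 0 0;8.78 0 0 0.8 0 0 0;8.78 0 0 0 0 0 0;8.78 0 0 0 0 0 0;6 0 0 0 0 0 0;5 0 0 0 0 0 0"}}

```text
time: 3.95
position: [0.4722, -0.2979, 0.1051]
tool_rot: [1.937, 2.472, 0.0]
wrist_force: [-0.6, 0.5, -1.1]
opening: 0.0713
grasp_force: 0.0
```

Run:
```python
from h import *
s=robot.read_state();print(s['time'],s['position'],s['wrist_force'],s['opening'],s['grasp_force'])
im=viewer.read_camera('wrist');im2=viewer.read_camera('scene')
o=np.hstack([im[100:400,90:490],cv2.resize(im2[70:220,150:350],(400,300))])
cv2.imwrite('pics/w2.png',o[...,::-1])
```

```text
3.95 [ 0.4721574  -0.29793213  0.10512799] [-0.57709471  0.49394741 -1.06309438] 0.07129021417215609 0.0
```

View pics/w2.png

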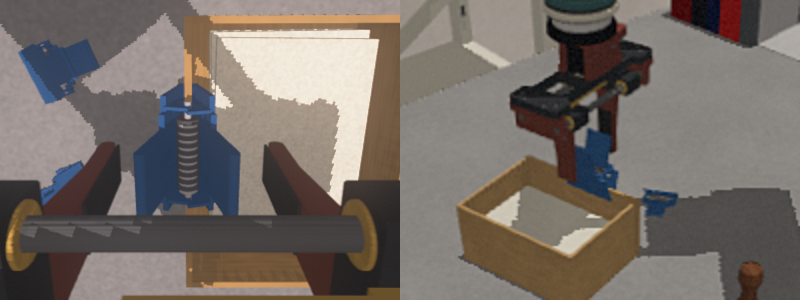

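Clip is centred between the fingers (tails at u 134–240, finger tips at 119 and 264 in the left crop). Closing.

Request:
{"method": "arm_command", "body": {"steps": "4.5 0 0 0 0 0 0;4 0 0 0 0 0 0;3.5 0 0 0 0 0 0;3 0 0 0 0 0 0;2.5 0 0 0 0 0 0;1.5 0 0 0 0 0 0;1 0 0 0 0 0 0;1 0 0 0 0 0 0;1 0 0 0 0 0 0;1 0 0 0 0 0 0"}}

```text
time: 5.3
position: [0.4719, -0.2977, 0.1046]
tool_rot: [-1.937, -2.473, -0.0]
wrist_force: [1.0, -0.5, -0.7]
opening: 0.0218
grasp_force: 30.0
```

Request:
{"method": "arm_command", "body": {"steps": "1 0 0 0 0 0 0;1 0 0 -0.5 0 0 0;1 0 0 -1 0 0 0;1 0 0 -1.5 0 0 0;1 0 0 -2 0 0 0;1 0 0 -2 0 0 0;1 0 0 -2 0 0 0;1 0 0 -2 0 0 0;1 0 0 -2 0 0 0;1 0 0 0 0 0 0"}}

```text
time: 6.55
position: [0.473, -0.2986, 0.2372]
tool_rot: [1.934, 2.469, -0.0]
wrist_force: [0.2, -0.5, -1.1]
opening: 0.0215
grasp_force: 30.0
```

Run:
```python
from h import *
s=robot.read_state();M=R.from_rotvec(s['tool_rot']).as_matrix();print(s['time'],s['position'],s['wrist_force'],s['opening'],s['grasp_force'],s['q'])
t=np.array([.591,.1636,s['position'][2]]);print('to card, tool cm',(t-s['position'])@M*100)
im=viewer.read_camera('wrist');im2=viewer.read_camera('scene')
o=np.hstack([im[100:400,90:490],cv2.resize(im2[40:190,150:350],(400,300))])
cv2.imwrite('pics/w3.png',o[...,::-1])
```

```text
6.55 [ 0.47304221 -0.29862151  0.23716367] [ 0.20518938 -0.50198007 -1.12431228] 0.021498104899179905 29.99062476643303 [-6.86637192e-01  2.84920006e-01  1.58360307e+00  8.74350012e-05
  1.26842377e+00 -9.28445480e-01]
to card, tool cm [42.05320427 22.51993712 -0.09014152]
```

View pics/w3.png

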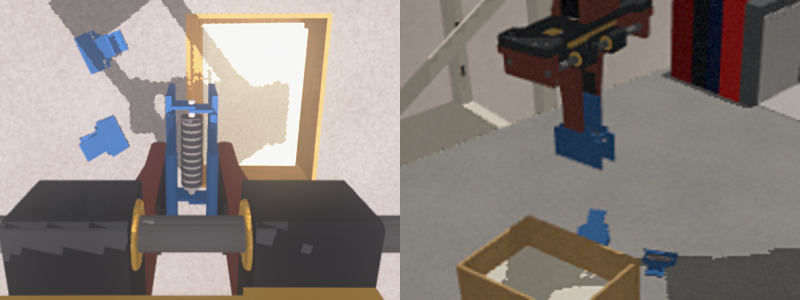

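The clip is held squeezed open (21.5 mm opening, 30 N) and clear of the box. Carrying it across to the card.

Request:
{"method": "arm_command", "body": {"steps": "1 2.1 1.13 0 0 0 0;1 4.2 2.25 0 0 0 0;1 4.2 2.25 0 0 0 0;1 4.2 2.25 0 0 0 0;1 4.2 2.25 0 0 0 0;1 4.2 2.25 0 0 0 0;1 4.2 2.25 0 0 0 0;1 4.2 2.25 0 0 0 0;1 4.2 2.25 0 0 0 0;1 4.2 2.25 0 0 0 0"}}

```text
time: 7.9
position: [0.5835, 0.1423, 0.2335]
tool_rot: [-1.937, -2.472, 0.002]
wrist_force: [-0.8, -0.5, -0.3]
opening: 0.0214
grasp_force: 30.0
```

Request:
{"method": "arm_command", "body": {"steps": "1 2.1 1.12 0 0 0 0;1 0 0 0 0 0 6;1 0 0 0 0 0 7;1 0 0 0 0 0 7;1 0 0 0 0 0 5.6;1 0 0 0 0 0 0;1 0 0 0 0 0 0;1 0 0 0 0 0 0;1 0 0 0 0 0 0;1 0 0 0 0 0 0"}}

```text
time: 9.15
position: [0.5898, 0.1639, 0.2347]
tool_rot: [-2.437, -1.983, -0.0]
wrist_force: [0.7, 0.5, -0.5]
opening: 0.0215
grasp_force: 30.0
```

Run:
```python
from h import *
s=robot.read_state();M=R.from_rotvec(s['tool_rot']).as_matrix();print(s['time'],s['position'],M.round(3).tolist(),s['wrist_force'],s['opening'],s['grasp_force'])
c=cam('wrist');im=viewer.read_camera('wrist');cv2.imwrite('pics/w4.png',im[...,::-1])
d=np.array([.204,.979]);e=np.array([.591,.1636])
print(proj(c,[[*(e+d*k),.15] for k in (-.11,-.05,0,.05,.11)]))
```

```text
9.15 [0.58980734 0.16392004 0.23468855] [[0.203, 0.979, -0.0], [0.979, -0.203, 0.0], [0.0, -0.0, -1.0]] [ 0.73840186  0.49219349 -0.50766465] 0.021484493309527633 29.99061758560856
[[281.55369827 345.58939123]
 [281.65761378 278.83264108]
 [281.75396451 217.0553068 ]
 [281.86085441 148.65492861]
 [282.00590345  56.05979438]]
```

View pics/w4.png

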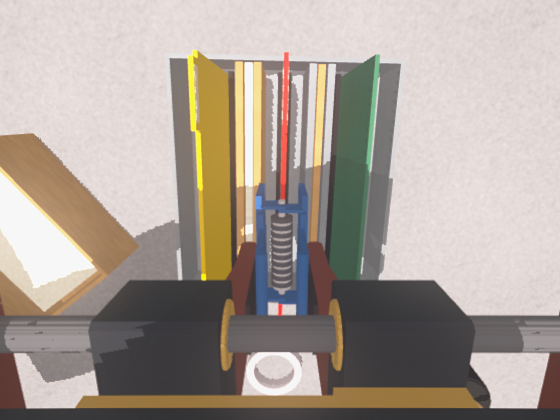

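Wrist view: red card's edge runs from (287,55) down to (283,195), and reappears between the jaws at (280,310). It's slightly skewed to the tool, so I'm fitting it.

Run:
```python
from h import *
s=robot.read_state();M=R.from_rotvec(s['tool_rot']).as_matrix();c=cam('wrist')
im=cv2.imread('pics/w4.png').astype(int);b,g,r=im[...,0],im[...,1],im[...,2]
m=(r>120)&(g<90)&(b<90)
L=[]
for v in list(range(56,200,12))+list(range(302,320,3)):
    u=np.flatnonzero(m[v,260:310])+260
    if len(u):
        z=.162 if v<105 else .15
        P=(onz(c,[[u.min(),v],[u.max()+1,v]],z)-s['position'])@M*1000
        print(v,u.min(),u.max(),P[:,0].round(1),P[:,1].round(1));L.append((P[:,0].mean(),P[:,1].mean()))
L=np.array(L);p=np.polyfit(L[:,0],L[:,1],1);print(p,np.degrees(np.arctan(p[0])))
# clip symmetric lips? image columns of blue
h=cv2.cvtColor(im.astype(np.uint8),cv2.COLOR_BGR2HSV);mb=cv2.inRange(h,(100,100,40),(125,255,255))
for v in (190,200,208,240,270,300): 
    u=np.flatnonzero(mb[v,240:330])+240;print(v,u.min(),u.max(),u[np.flatnonzero(np.diff(u)>1)],u[1:][np.diff(u)>1])
```

```text
128 287 287 [64. 64.] [4.8 5.5]
140 287 287 [55.9 55.9] [4.8 5.5]
152 286 286 [47.6 47.6] [4.2 4.9]
164 285 286 [39.2 39.2] [3.5 4.9]
176 285 286 [30.6 30.6] [3.5 5. ]
188 281 285 [21.8 21.8] [0.7 4.3]
305 279 280 [-72.8 -72.8] [-0.9  0.7]
308 279 280 [-75.5 -75.5] [-0.9  0.7]
311 279 280 [-78.2 -78.2] [-0.9  0.7]
314 279 280 [-80.9 -80.9] [-0.9  0.7]
[0.03733854 2.72580223] 2.1383472336879654
190 304 304 [] []
200 256 306 [261] [302]
208 256 306 [285] [291]
240 257 306 [264] [298]
270 256 308 [266] [297]
300 256 306 [] []
```

Run:
```python
from h import *
s=robot.read_state();M=R.from_rotvec(s['tool_rot']).as_matrix();c=cam('wrist')
im=cv2.imread('pics/w4.png').astype(int);b,g,r=im[...,0],im[...,1],im[...,2]
m=(r>g+70)&(r>b+70)
L=[]
for v in list(range(56,200,10))+list(range(302,320,3)):
    u=np.flatnonzero(m[v,265:300])+265
    if len(u):
        z=.162 if v<105 else .15
        P=(onz(c,[[u.min(),v],[u.max()+1,v]],z)-s['position'])@M*1000
        print(v,u.min(),u.max(),P[:,0].round(1),P[:,1].round(1),im[v,(u.min()+u.max())//2][::-1])
        if 120<v<180 or v>300:L.append((P[:,0].mean(),P[:,1].mean()))
L=np.array(L);p=np.polyfit(L[:,0],L[:,1],1);print(p,np.degrees(np.arctan(p[0])))
```

```text
56 284 288 [108.1 108.1] [2.5 5.7] [247 103  93]
66 283 288 [102.3 102.3] [1.9 5.7] [248 106  95]
76 284 287 [96.5 96.5] [2.6 5.1] [247 102  90]
86 284 287 [90.5 90.5] [2.6 5.1] [247 102  89]
96 282 287 [84.4 84.4] [1.3 5.2] [248 109  96]
106 283 287 [78.6 78.6] [2.  5.4] [247 103  87]
116 283 286 [72. 72.] [2.  4.8] [247  98  85]
126 282 287 [65.4 65.4] [1.4 5.5] [248 101  86]
136 281 286 [58.6 58.6] [0.7 4.8] [249  99  85]
146 281 286 [51.8 51.8] [0.7 4.9] [248  97  82]
156 281 286 [44.8 44.8] [0.7 4.9] [248  97  81]
166 281 286 [37.7 37.7] [0.7 4.9] [248  92  78]
176 280 285 [30.6 30.6] [-0.   4.3] [249  91  77]
186 281 284 [23.3 23.3] [0.7 3.6] [218  72  63]
196 281 284 [15.9 15.9] [0.7 3.6] [217  69  61]
305 278 282 [-72.8 -72.8] [-1.7  2.3] [251  63  62]
308 278 281 [-75.5 -75.5] [-1.7  1.5] [248  66  59]
311 278 281 [-78.2 -78.2] [-1.7  1.5] [248  68  59]
314 278 281 [-80.9 -80.9] [-1.7  1.5] [253  69  63]
[0.02227978 1.70546687] 1.2763261605575553
```

Run:
```python
import cv2,numpy as np
im=cv2.imread('pics/w4.png')
a=cv2.resize(im[50:250,235:335],(400,600*4//3*1),interpolation=cv2.INTER_NEAREST)[:600]
b=cv2.resize(im[185:335,235:335],(400,600),interpolation=cv2.INTER_NEAREST)
cv2.imwrite('pics/z4.png',np.hstack([a,b]))
```

```text
(no output)
```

View pics/z4.png

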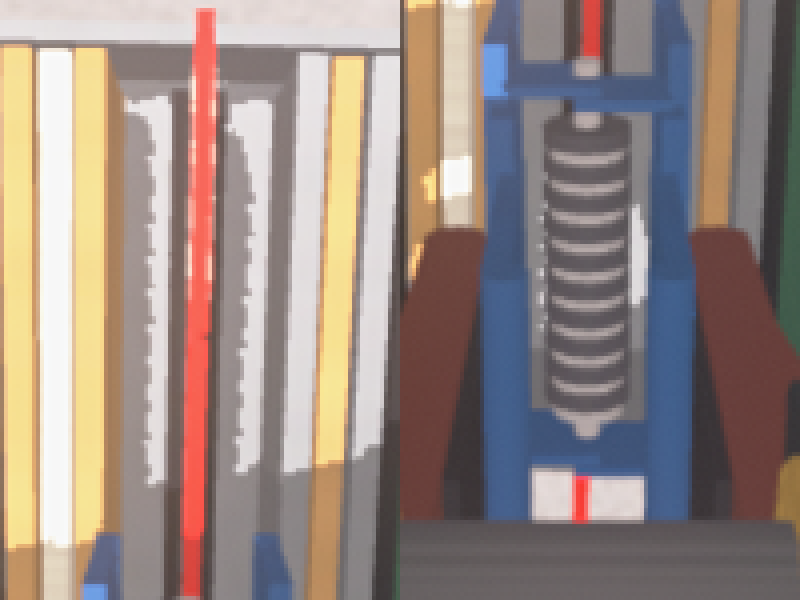

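The card sits 1.7 mm to tool +y and is skewed by 1.3°. Correcting that, coming down partway, then measuring again.

Request:
{"method": "arm_command", "body": {"steps": "1 0 0.15 0 0 0 1.3;1 0 0 0 0 0 0;1 0 0 0.5 0 0 0;1 0 0 1 0 0 0;1 0 0 1 0 0 0;1 0 0 0.3 0 0 0;1 0 0 0 0 0 0;1 0 0 0 0 0 0;1 0 0 0 0 0 0;1 0 0 0 0 0 0"}}

```text
time: 10.45
position: [0.5915, 0.1637, 0.207]
tool_rot: [2.459, 1.955, 0.001]
wrist_force: [-0.5, -0.7, -1.2]
opening: 0.0217
grasp_force: 30.0
```

```bash
cat > chk.py <<'E'
from h import *
import sys
s=robot.read_state();M=R.from_rotvec(s['tool_rot']).as_matrix();c=cam('wrist');print(s['time'],s['position'],s['wrist_force'],s['opening'],s['grasp_force'])
I=viewer.read_camera('wrist')[...,::-1];S=viewer.read_camera('scene')[...,::-1]
im=I.astype(int);b,g,r=im[...,0],im[...,1],im[...,2]
m=(r>g+70)&(r>b+70);L=[]
for v in range(50,320,6):
    u=np.flatnonzero(m[v,265:300])+265
    if len(u) and (v<200 or v>285):
        P=(onz(c,[[u.min(),v],[u.max()+1,v]],.15)-s['position'])@M*1000
        if -115<P[0,0]<58: L.append((P[:,0].mean(),P[:,1].mean(),P[1,1]-P[0,1]))
L=np.array(L);p=np.polyfit(L[:,0],L[:,1],1);print(L.round(1).tolist(),p,np.degrees(np.arctan(p[0])))
q=proj(cam('scene'),[s['position']])[0];x,y=int(q[0])-60,int(q[1])-50;print(q)
cv2.imwrite(sys.argv[1],np.hstack([cv2.resize(I[150:330,225:345],(400,600)),cv2.resize(S[y:y+120,x+20:x+100],(400,600),interpolation=cv2.INTER_CUBIC)]))
E
python3 chk.py pics/w5.png
```

```text
10.45 [0.59145366 0.16365195 0.20697619] [-0.48878715 -0.73002689 -1.19037591] 0.021673962047461928 29.990551395967486
[[57.8, 0.0, 3.7], [54.1, 0.0, 3.7], [50.4, 0.0, 3.7], [46.7, 0.0, 3.8], [42.9, 0.0, 3.8], [39.1, 0.0, 3.8], [35.3, 0.0, 3.8], [31.4, 0.0, 3.8], [27.5, 0.0, 3.8], [23.6, 0.0, 3.9], [-54.1, -1.1, 0.7], [-58.8, -0.0, 4.2], [-63.6, 0.3, 3.5]] [ 0.00243902 -0.07338031] 0.13974536708956728
[372.66754602 253.62204484]
```

View pics/w5.png

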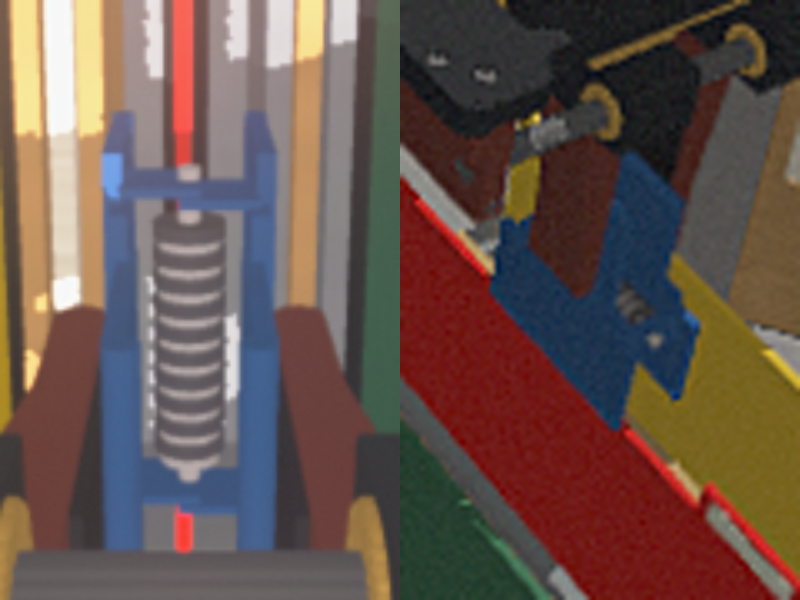

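The card is now centred between the jaws (0.0 mm, 0.14°). Lowering.

Request:
{"method": "arm_command", "body": {"steps": "1 0 0 0.3 0 0 0;1 0 0 0.6 0 0 0;1 0 0 0.6 0 0 0;1 0 0 0.6 0 0 0;1 0 0 0.6 0 0 0;1 0 0 0.6 0 0 0;1 0 0 0.3 0 0 0;1 0 0 0 0 0 0;1 0 0 0 0 0 0;1 0 0 0 0 0 0"}}

```text
time: 11.8
position: [0.5915, 0.1636, 0.1709]
tool_rot: [2.459, 1.955, 0.001]
wrist_force: [0.5, 0.8, -0.5]
opening: 0.0216
grasp_force: 30.0
```

```bash
python3 chk.py pics/w6.png
```

```text
11.8 [0.59147595 0.16362485 0.17094556] [ 0.5273732   0.82570755 -0.4821421 ] 0.02164187864902802 29.990648826860706
[[57.1, -0.1, 3.6], [54.0, -0.1, 3.6], [50.9, -0.1, 3.7], [47.8, -0.1, 3.7], [44.6, -0.1, 3.7], [41.4, -0.1, 3.7], [38.2, -0.1, 3.7], [34.9, -0.1, 3.8], [31.6, -0.1, 3.8], [-37.2, -0.2, 2.9], [-41.2, -0.2, 3.0]] [ 0.00087222 -0.14210195] 0.04997468439076625
[369.13676899 269.61536401]
```

View pics/w6.png

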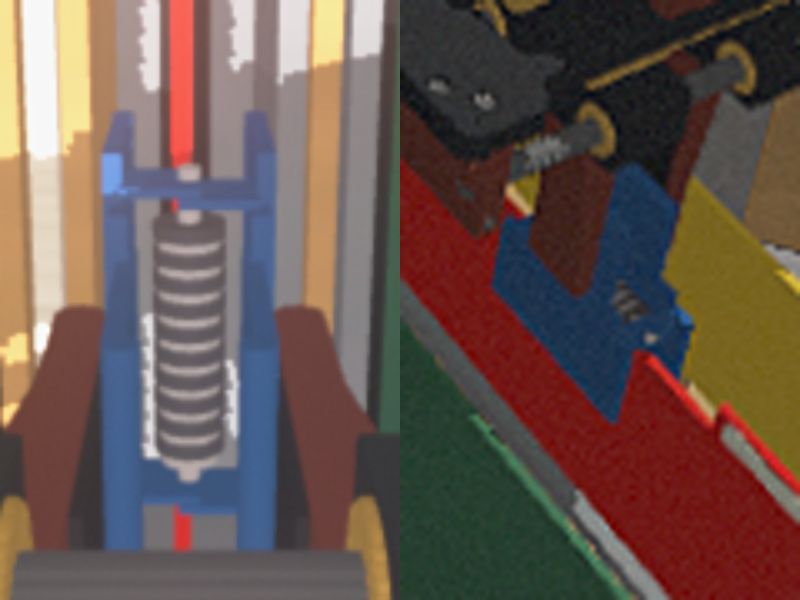

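The scene view shows the far jaw straddling the red edge, its lower corner at about px (372,303) and the pin end at (379,287). Checking their heights against the edge.

Run:
```python
from h import *
s=robot.read_state();M=R.from_rotvec(s['tool_rot']).as_matrix();c=cam('scene');p=s['position']
for uv,off in (((372,303.4),.0095),((372,303.4),.012),((379,286.8),0),((375,291.2),0)):
    o,d=ray(c,[uv]);n=M[:,1];k=(n@(p+n*off-o))/(n@d[0]);P=o+k*d[0];print(P.round(4),((P-p)@M).round(4))
```

```text
[0.6076 0.1911 0.1264] [0.0304 0.0095 0.0445]
[0.6105 0.1927 0.1306] [0.0326 0.012  0.0403]
[0.5977 0.1906 0.1587] [0.0276 0.     0.0122]
[0.5964 0.1851 0.1418] [ 0.022  -0.      0.0291]
```

Lips are at about 0.128 (must be below 0.142) and the pin at about 0.159 (must be above 0.154). I'll raise it 3 mm to balance the margins, then hand in.

Request:
{"method": "arm_command", "body": {"steps": "1 0 0 -0.15 0 0 0;1 0 0 -0.15 0 0 0;1 0 0 0 0 0 0;1 0 0 0 0 0 0;1 0 0 0 0 0 0;1 0 0 0 0 0 0;1 0 0 0 0 0 0;1 0 0 0 0 0 0;1 0 0 0 0 0 0;1 0 0 0 0 0 0"}}

```text
time: 13.15
position: [0.5913, 0.1636, 0.1737]
tool_rot: [-2.459, -1.954, -0.0]
wrist_force: [0.7, 0.1, -1.0]
opening: 0.0217
grasp_force: 30.0
```

```bash
python3 -c "
from h import *
s=robot.read_state();print(s['time'],s['position'],s['opening'],s['grasp_force'],s['wrist_force']);print(robot.job_done())"
```

```text
13.15 [0.59131267 0.16359265 0.17368109] 0.021675740022508234 29.990617481707886 [ 0.70416762  0.10360633 -0.95287997]
the job is handed in; nothing more can be done
None
```

I handed the job in at 13.2 s with the clip still squeezed open (21.7 mm finger opening, 30 N grip) over the middle of the red card's top edge; by my last camera check both jaws were clear of the card, but I got no verdict back.

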